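# Seat the meter in the corner stop

## Task

Gently push the large handheld meter across the bench with the fingers until it sits fully home in the aluminium corner stop: one long side flat against the long rail and its display end against the short end bar. Only slide it, never lift, tip or knock it away, and leave the small tester and all the other things where they are.

Things in the scene. Friction and masses are not known exactly. Their poses are not given: they have to be found in the camera images.
- meter: the large handheld meter to push: a blue box lying on its back, 92 (x) by 160 (y) by 42 (z) mm, with plain upright sides and a dark face on top (display, dial: up to 6 mm more, look only); about 0.45 kg, slides on the bench. Origin: centre of its underside. Its y axis runs along its length, the display end is +y
- stop: fixed aluminium corner stop, an L of bars 22 mm thick, 30 mm high. Origin: its inside corner at bench level. Long rail: inner face at x = 0, bar on the +x side, y = -280 to 22 mm. Short end bar: inner face at y = 0, bar on the +y side, x = -110 to 0 mm. The meter fully home has its axes parallel to these and its origin at x = -46, y = -80 mm
- tester: bystander: small pocket tester of the same look as the meter, 48 by 90 by 26 mm, lying flat, long axis its y. Origin: centre of its underside
- stamp: bystander: upright hand stamp, 42 mm diameter, 66 mm tall. Origin: centre of its underside
- resistor: bystander: round standard resistor can, 76 mm diameter, 67 mm tall plus two 18 mm terminal posts. Origin: centre of its underside
- weight: bystander: upright brass cylinder, 32 mm diameter, 35 mm tall. Origin: centre of its underside
- adaptor: bystander: grey terminal adaptor, 70 (x) by 45 (y) by 30 mm with two 16 mm posts on top. Origin: centre of its underside
- fusebox: bystander: small fuse box, 75 (x) by 55 (y) by 32 mm. Origin: centre of its underside
Mind the look-alikes: they are no part of the job. Leave any green look-alike of the meter alone.

How it is judged:
By the outcome, as a careful person would: the job done as asked, in the order asked, and still so for the second after the job is handed in, with the robot touching nothing.
It also fails if it takes over 42 s, if anything falls off the work surface, if the arm or the gripper's body presses on something with over 40 N, if the wrist force passes 120 N, or if a joint passes its speed limit or range.

## Robot

A 7-joint arm with a two-finger parallel gripper is mounted at the origin on the work surface. World frame = base frame: x ahead of the robot, y to its left, z up, the work surface at z = 0. Lengths are in m, angles in rad, forces in N, time in s.
With the tool pointing down it reaches from about 0.425 to 0.925 m from the base axis. Payload 6.8 kg.
Tool frame: the origin (TCP) lies at the very end of the fingers, on their centre line; the grasp point (between the pads) lies bot.grip_depth behind it (bot.grip_depth is the distance from the TCP to the grasp point, in m); z points along the fingers, y is the line along which they close (so a half turn about z gives the same grasp; the last joint's range is limited). The gripper opens to 85 mm and grips with 20 to 120 N. Pads are 22 mm wide; open, the fingers measure 114 mm over their backs; the gripper's body (76 mm by 85 mm) begins 54 mm behind the grasp point. The pads swing forward as they close: fully open they stand 13 mm farther back than shut.
Start: joints at [-1.406, 0.477, 0.022, 1.555, -0.011, 1.109, -0.083], TCP at [0.182, 0.65, 0.231] pointing down, gripper open.
Joint ranges: [-2.96, 2.96], [-0.34, 2.1], [-1.41, 1.46], [0.24, 2.44], [-1.37, 4.51], [0.17, 1.92], [-2.96, 2.96]. Speed limits (rad/s): [2.39, 2.39, 3.14, 3.14, 3.14, 3.14, 3.14].

## Interface

Orientations are given as a unit quaternion [w, x, y, z].
In Python, from station import bot gives the robot as it stands.
- The arm moves only by the tool send_rows, never from a script. Its arguments are lists of equal length, an entry for each row: "slide": the shift along the tool's x, y, z in mm, a list of three; "roll": the turn about the tool's z in degrees; "claw": the opening, from 0 (shut) to 1 (fully open). A call has exactly 8 rows; each row is the pose to reach, as a shift and turn from the pose commanded when the call began, along the tool's axes at that moment; what a row does not reach only later rows make up. A row lasts 1/12 s, in which the tool goes at most 41.7 mm and 7.16 degrees, less where a joint would pass 70% of its speed; a pose out of reach is approached as far as the arm can. A call with a gripper value outside its range is refused whole. The fingers move at their own pace and stop on an object; "force" is the grip in N (left out, the last holds). Time passes only in rows, so rows that repeat a pose let the fingers close, or fill a call up. It gives the time, the measured TCP pose, the force, the opening and the grip force at its end, in the units of the state.
- bot.get_obs(): the state, without advancing time (a new reading comes with each control period).
- bot.read_camera(name): name is "side" or "top"; returns the picture (384x512x3 uint8, red, green, blue); there is no depth.
- bot.camera_model(name): a dict with "camera_matrix" (3x3 intrinsics, pixels), "camera_from_world" (4x4, takes a point from world to camera coordinates). Camera axes: x right, y down, z forward; pixel columns grow to the right and rows downward; lengths in m; the calibration is good to about 2 mm. A picture is of the moment at which its call begins. camera_model takes no time and is no camera call.
- bot.hand_in(): hands the job in; it is judged then, once.
The state is a dict: "t": time; "q": joint angles; "joint_vel": joint speeds; "joint_torque": joint torques, N m; "eef_pos": TCP position; "tool_rot": TCP orientation; "contact_force": force on the tool from outside, world axes, zero at the start; "torque": the same for the moment, N m; "gripper_width": opening from 0.0 (shut) to 1.0 (fully open); "grasp_force": force on a finger pad.
Only numpy, scipy, OpenCV 4.12 (cv2) and the standard library are available. Lean on these libraries where they do the work, as an engineer would, in place of code of your own. Each camera call takes 0.05 s, during which the arm holds its last target. There are 200 camera calls.

## Working session

There is one attempt and no reset: what is moved stays moved. The work goes in short steps, Python scripts to look and compute and a tool call to move; the robot and the scene stay as the last step left them, time stands still between calls to the robot, and variables do not carry over. Pictures are saved under pics/ and viewed, at most 10 in all, crops included, and the job is handed in when it is done.

Besides the shell and the picture viewer there is one more tool, called after "Call:" as name(argument=value, ...), one argument or row to a line, values as JSON. send_rows: Moves the arm, as the interface text tells. Its arguments: {"type":"object","properties":{"slide":{"type":"array","items":{"type":"array","items":{"type":"number"}}},"roll":{"type":"array","items":{"type":"number"}},"claw":{"type":"array","items":{"type":"number"}},"force":{"type":"number"}},"required":["slide","roll","claw"]}

```bash
mkdir -p pics; python3 - <<'E'
from station import bot
import cv2,numpy as np
for n in("top","side"):
    im=bot.read_camera(n); cv2.imwrite(f"pics/{n}0.png",im[:,:,::-1]); m=bot.camera_model(n);print(np.round(m["camera_matrix"],1).tolist(),np.round(m["camera_from_world"],3).tolist())
o=bot.get_obs();print(o["t"],o["eef_pos"],o["tool_rot"],bot.grip_depth)
E
```

```text
[[414.3, 0.0, 257.7], [0.0, 414.3, 189.2], [0.0, 0.0, 1.0]] [[0.002, -1.0, 0.01, -0.098], [-0.997, -0.003, -0.073, 0.514], [0.073, -0.01, -0.997, 1.21], [0.0, 0.0, 0.0, 1.0]]
[[430.1, 0.0, 252.7], [0.0, 430.1, 197.1], [0.0, 0.0, 1.0]] [[0.721, -0.693, 0.005, -0.404], [-0.468, -0.492, -0.734, 0.222], [0.511, 0.527, -0.679, 1.078], [0.0, 0.0, 0.0, 1.0]]
0.1 [0.1817257  0.64952385 0.23041369] [-4.54531373e-05  1.35968167e-01  9.90712861e-01 -8.25720411e-04] 0.0187
```

View pics/top0.png

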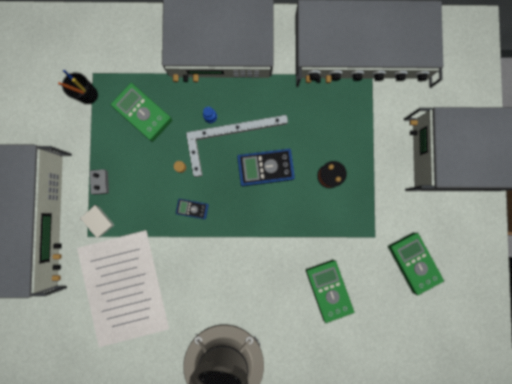

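View pics/side0.png

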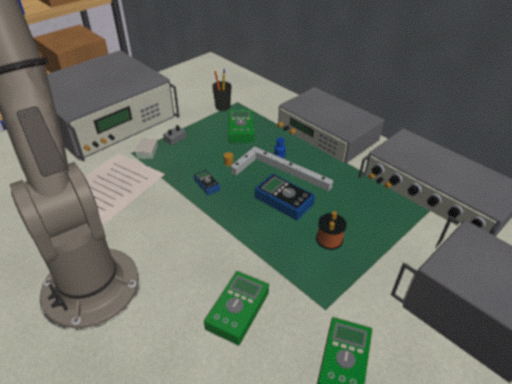

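The top view shows the blue meter at about (265,168) with its display to the left (+y). The stop's corner is at about (190,135), with the long rail running right to (287,120) and the end bar running down to (197,173). The tester is at (191,208), the weight at (179,166), the stamp at (209,114) and the resistor at (332,174). Next I'll measure them.

```bash
cat > h.py <<'E'
from station import bot
import cv2,numpy as np
def proj(n,P):
    m=bot.camera_model(n);P=np.atleast_2d(P);c=(m["camera_from_world"]@np.c_[P,np.ones(len(P))].T)[:3]
    p=m["camera_matrix"]@c;return (p[:2]/p[2]).T
def ray(n,uv,z):
    m=bot.camera_model(n);T=np.array(m["camera_from_world"]);R,t=T[:3,:3],T[:3,3];C=-R.T@t
    uv=np.atleast_2d(uv).astype(float);d=(R.T@np.linalg.inv(m["camera_matrix"])@np.c_[uv,np.ones(len(uv))].T).T
    return C+d*((z-C[2])/d[:,2])[:,None]
def tri(uv1,uv2):
    M=[bot.camera_model(n) for n in("top","side")]
    P=[np.array(m["camera_matrix"])@np.array(m["camera_from_world"])[:3] for m in M]
    X=cv2.triangulatePoints(P[0],P[1],np.float64(uv1).T,np.float64(uv2).T);return (X[:3]/X[3]).T
E
python3 - <<'E'
import cv2,numpy as np
t=cv2.imread("pics/top0.png");s=cv2.imread("pics/side0.png")
a=cv2.resize(t[100:230,160:360],None,fx=4,fy=4,interpolation=cv2.INTER_CUBIC)
b=cv2.resize(s[125:255,180:360],None,fx=4.4,fy=4.4,interpolation=cv2.INTER_CUBIC)
cv2.imwrite("pics/tc.png",a);cv2.imwrite("pics/sc.png",b)
E
```

```text
(no output)
```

View pics/tc.png

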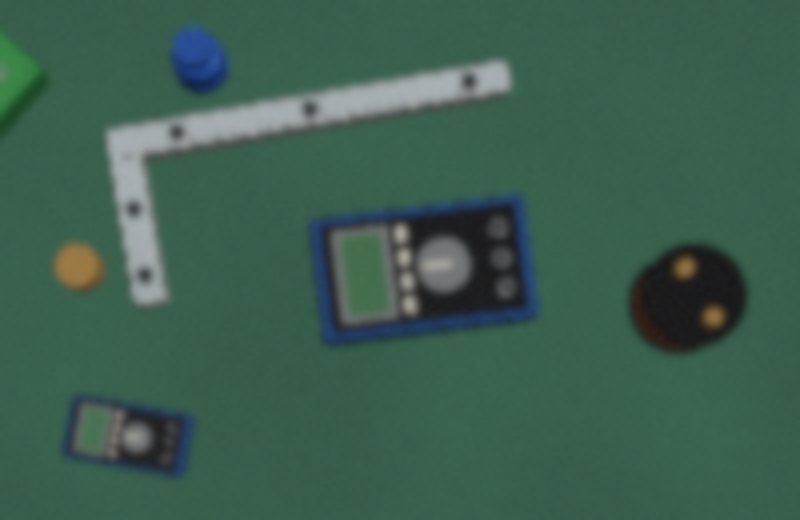

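View pics/sc.png

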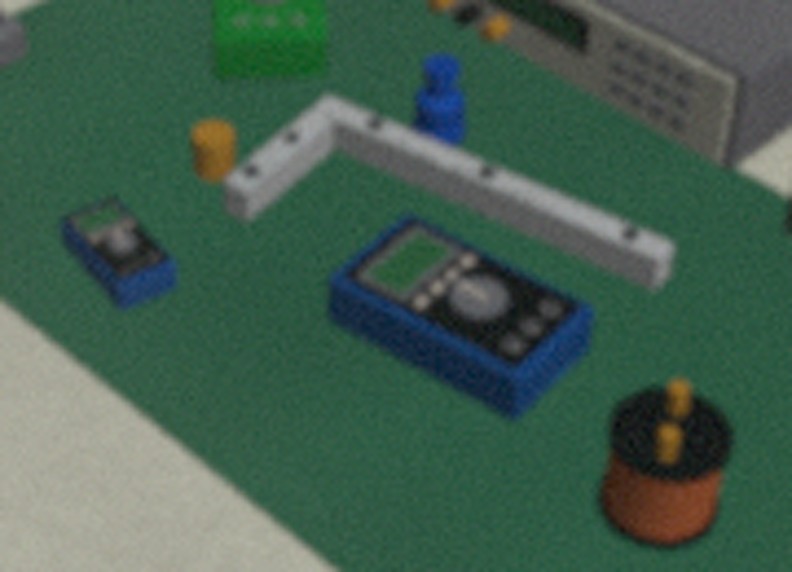

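The crops show the meter's top corners at about (313,219), (521,198), (536,318) and (325,342) in the top crop. The stop's inner top edge runs from about (147,157) to (511,90), and the end bar's inner edge runs down to (167,299). I'll triangulate the corners as a height check and fit lines for the poses.

```bash
cat >> h.py <<'E'
def meter(im):  # meter top outline rect from top view, blue|dark blob near mat centre
    hsv=cv2.cvtColor(im,cv2.COLOR_RGB2HSV);r=im[...,0].astype(int);g=im[...,1].astype(int);b=im[...,2].astype(int)
    blue=((b-g>12)&(b-r>25)).astype(np.uint8)
    blue=cv2.morphologyEx(blue,cv2.MORPH_CLOSE,np.ones((3,3)))
    cs,_=cv2.findContours(blue,cv2.RETR_EXTERNAL,cv2.CHAIN_APPROX_NONE)
    c=max([c for c in cs],key=lambda c:cv2.contourArea(cv2.convexHull(c)))
    h=cv2.convexHull(c)[:,0]
    P=ray("top",h,.042)[:,:2]*1000
    rc=cv2.minAreaRect(P.astype(np.float32));return rc,h,cv2.boxPoints(rc)
def stop(im):
    # inner faces at z=.03: threshold grey crossing on perpendicular scans
    hsv=cv2.cvtColor(im,cv2.COLOR_RGB2HSV)
    m=((hsv[...,1]<60)&(hsv[...,2]>110)).astype(np.uint8)
    return m
E
python3 - <<'E'
from h import *
f=lambda c,o,k:(np.array(c)+.5)/k-.5+np.array(o)
C1=f([(313,219),(521,198),(536,318),(325,342),(147,157),(511,90),(167,299)],(160,100),4)
C2=f([(413,217),(592,312),(515,388),(332,285),(335,125),(660,262),(240,190)],(180,125),4.4)
X=tri(C1,C2);print("tri mm",np.round(X*1000,0).tolist())
im=cv2.imread("pics/top0.png")[:,:,::-1].copy()
rc,h,b=meter(im);print("meter",rc,np.round(b,0).tolist())
Rm=bot.camera_model("top")["camera_from_world"];print("camC",-np.array(Rm)[:3,:3].T@np.array(Rm)[:3,3])
# stop mask
m=stop(im)
n,l,st,ce=cv2.connectedComponentsWithStats(m)
k=l[127,240] if l[127,240] else l[126,240];print(k,st[k])
M=l==k
# lower edge of the rail per column
cols=range(200,284);lo=[max(np.nonzero(M[100:160,c])[0])+100+.5 for c in cols]
P=ray("top",np.c_[list(cols),lo],.03)[:,:2]*1000
vx,vy,x0,y0=cv2.fitLine(P.astype(np.float32),cv2.DIST_HUBER,0,.01,.01).ravel();print("rail",vx,vy,x0,y0,np.degrees(np.arctan2(-vx,vy)))
rows=range(143,171);hi=[max(np.nonzero(M[r,180:215])[0])+180+.5 for r in rows]
Q=ray("top",np.c_[hi,list(rows)],.03)[:,:2]*1000
wx,wy,x1,y1=cv2.fitLine(Q.astype(np.float32),cv2.DIST_HUBER,0,.01,.01).ravel();print("bar",wx,wy,x1,y1,np.degrees(np.arctan2(wy,wx)))
s=np.linalg.solve([[vx,-wx],[vy,-wy]],[x1-x0,y1-y0]);print("corner",x0+s[0]*vx,y0+s[0]*vy)
E
```

```text
tri mm [[615.0, -37.0, 35.0], [631.0, -191.0, 34.0], [543.0, -201.0, 31.0], [525.0, -47.0, 31.0], [662.0, 88.0, 24.0], [714.0, -184.0, 25.0], [553.0, 72.0, 29.0]]
meter ((578.0703125, -119.15839385986328), (92.38872528076172, 159.34799194335938), 7.386389255523682) [[522.0, -46.0], [543.0, -204.0], [634.0, -192.0], [614.0, -34.0]]
camC [ 0.42404513 -0.08437734  1.24485832]
10 [ 186  115  102   61 1192]
rail 0.17844467 -0.98394996 688.89874 -47.426548 -169.72081
bar 0.981249 0.19274463 608.2241 76.89189 11.113
corner 664.3534 87.91725
```

```bash
cat >> h.py <<'E'
from scipy.spatial.transform import Rotation as R
CO=np.array([664.4,87.9]);YAW=10.4
def S2W(p,z): 
    a=np.radians(YAW);return [CO[0]+p[0]*np.cos(a)-p[1]*np.sin(a),CO[1]+p[0]*np.sin(a)+p[1]*np.cos(a),z]
def toS(w):
    a=np.radians(YAW);d=np.array(w[:2])-CO;return np.round([d[0]*np.cos(a)+d[1]*np.sin(a),-d[0]*np.sin(a)+d[1]*np.cos(a)],1)
def plan(pts,yaw=None):
    o=bot.get_obs();q=o["tool_rot"];r=R.from_quat([q[1],q[2],q[3],q[0]])
    for p in pts: print("slide",np.round(r.inv().apply(np.array(p)-np.array(o["eef_pos"])*1000),0))
    y=r.as_matrix()[:,1];print("tool y ang in stop frame",np.round(np.degrees(np.arctan2(y[1],y[0]))-YAW,1),"tcp S",toS(np.array(o["eef_pos"])*1000),"z",o["eef_pos"][2],"q",np.round(o["q"],2),"t",o["t"],"F",np.round(o["contact_force"],1))
E
python3 - <<'E'
from h import *
plan([[430,300,230],[450,120,200],S2W((-215,-188),160),S2W((-215,-188),8)])
E
```

```text
slide [-333. -270.    1.]
slide [-401. -438.   31.]
slide [-505. -674.   72.]
slide [-505. -674.  224.]
tool y ang in stop frame 64.0 tcp S [-373.4  639.5] z 0.2304136947055501 q [-1.41  0.48  0.02  1.56 -0.01  1.11 -0.08] t 0.1 F [-0.4  0.1  0.1]
```

Call:
send_rows(
  slide=[
    [-30,-24,0],
    [-60,-49,0],
    [-90,-73,0],
    [-121,-98,0],
    [-151,-122,0],
    [-182,-147,0],
    [-212,-171,0],
    [-240,-195,0],
  ],
  roll=[-4,-8,-12,-16,-20,-24,-26,-26],
  claw=[1,1,1,1,1,1,1,1],
)

```text
t: 0.77
eef_pos: [0.3615, 0.3954, 0.2311]
tool_rot: [-0.0, -0.091, 0.996, -0.0]
contact_force: [0.5, -0.5, 0.6]
gripper_width: 1.0
grasp_force: 0.0
```

```bash
python3 - <<'E'
from h import *
plan([[430,300,230],[450,120,200],S2W((-215,-188),160),S2W((-215,-188),8)])
E
```

```text
slide [ -50. -106.    1.]
slide [ -37. -287.   31.]
slide [ -27. -545.   71.]
slide [ -27. -545.  223.]
tool y ang in stop frame 90.0 tcp S [-242.4  357.1] z 0.23108754013624722 q [-0.96  0.25  0.02  1.89 -0.01  1.    0.81] t 0.7667 F [ 0.5 -0.5  0.6]
```

Call:
send_rows(
  slide=[
    [-19,-36,0],
    [-38,-72,0],
    [-50,-110,2],
    [-48,-150,8],
    [-45,-190,14],
    [-42,-230,20],
    [-38,-270,26],
    [-36,-305,32],
  ],
  roll=[0,0,0,0,0,0,0,0],
  claw=[1,1,1,1,1,1,1,1],
)

```text
t: 1.43
eef_pos: [0.4501, 0.1012, 0.1989]
tool_rot: [-0.0, -0.09, 0.996, -0.0]
contact_force: [0.5, -0.7, -0.4]
gripper_width: 1.001
grasp_force: 0.0
```

Call:
send_rows(
  slide=[
    [2,-38,6],
    [4,-76,12],
    [5,-114,20],
    [6,-152,28],
    [8,-190,36],
    [9,-225,45],
    [10,-240,60],
    [10,-240,75],
  ],
  roll=[0,0,0,0,0,0,0,0],
  claw=[1,1,1,1,1,1,1,1],
)

```text
t: 2.1
eef_pos: [0.4842, -0.1388, 0.1241]
tool_rot: [0.001, -0.087, 0.996, -0.001]
contact_force: [-0.4, 0.7, -0.1]
gripper_width: 1.0
grasp_force: 0.0
```

```bash
python3 - <<'E'
from h import *
plan([S2W((-215,-188),8)])
E
```

```text
slide [ -3.   3. 116.]
tool y ang in stop frame 89.6 tcp S [-218.2 -190.5] z 0.12407788686727171 q [-0.12  0.35  0.34  2.08 -0.17  0.74  2.06] t 2.1 F [-0.4  0.7 -0.1]
```

Call:
send_rows(
  slide=[
    [-1,1,20],
    [-2,2,40],
    [-3,3,60],
    [-3,3,80],
    [-3,3,96],
    [-3,3,108],
    [-3,3,115],
    [-3,3,115],
  ],
  roll=[0,0,0,0,0,0,0,0],
  claw=[1,1,1,1,1,1,1,1],
)

```text
t: 2.77
eef_pos: [0.4854, -0.1301, 0.0079]
tool_rot: [-0.001, -0.09, 0.996, 0.0]
contact_force: [0.8, 0.9, 0.6]
gripper_width: 1.0
grasp_force: 0.0
```

Call:
send_rows(
  slide=[
    [-5,0,0],
    [-10,0,0],
    [-14,0,0],
    [-18,0,0],
    [-22,0,0],
    [-26,0,0],
    [-30,0,0],
    [-34,0,0],
  ],
  roll=[0,0,0,0,0,0,0,0],
  claw=[1,1,1,1,1,1,1,1],
)

```text
t: 3.43
eef_pos: [0.5198, -0.1243, 0.0093]
tool_rot: [-0.001, -0.09, 0.996, 0.0]
contact_force: [-4.4, -1.3, 2.6]
gripper_width: 0.998
grasp_force: 1.9
```

Call:
send_rows(
  slide=[
    [-4,0,0],
    [-8,0,0],
    [-12,0,0],
    [-16,0,0],
    [-20,0,0],
    [-24,0,0],
    [-28,0,0],
    [-32,0,0],
  ],
  roll=[0,0,0,0,0,0,0,0],
  claw=[1,1,1,1,1,1,1,1],
)

```text
t: 4.1
eef_pos: [0.552, -0.118, 0.0092]
tool_rot: [0.0, -0.091, 0.996, 0.0]
contact_force: [-1.8, -0.4, -0.2]
gripper_width: 1.002
grasp_force: 1.1
```

```bash
python3 - <<'E'
from h import *
plan([S2W((-103,-188),8)])
im=bot.read_camera("top");cv2.imwrite("pics/t1.png",cv2.resize(im[90:240,150:350,::-1],None,fx=3,fy=3,interpolation=2))
E
```

```text
slide [-45.  -6.   1.]
tool y ang in stop frame 90.0 tcp S [-147.7 -182.2] z 0.00915245007776333 q [-0.09  0.62  0.25  1.99 -0.27  0.57  2.09] t 4.1 F [-1.8 -0.4 -0.2]
```

View pics/t1.png

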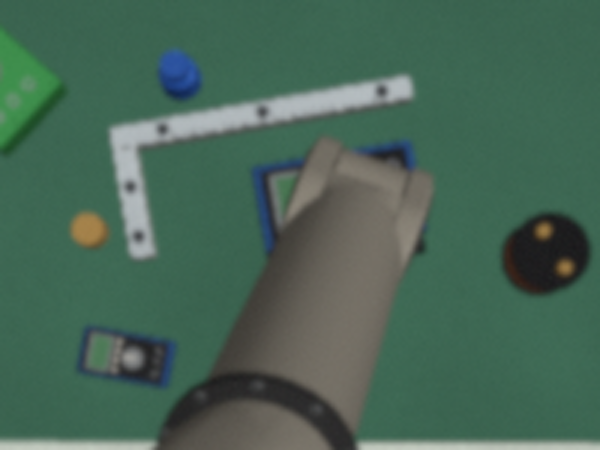

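The meter at crop (340,195) is sliding with the fingers, now nearly parallel to the rail and about 30–40 mm from it. Everything else is where it was, so I'll continue.

Call:
send_rows(
  slide=[
    [-4,0,0],
    [-8,0,0],
    [-12,0,0],
    [-16,0,0],
    [-20,0,0],
    [-24,0,0],
    [-27,0,0],
    [-30,0,0],
  ],
  roll=[0,0,0,0,0,0,0,0],
  claw=[1,1,1,1,1,1,1,1],
)

```text
t: 4.82
eef_pos: [0.5813, -0.113, 0.0093]
tool_rot: [-0.0, -0.09, 0.996, 0.0]
contact_force: [-3.1, 0.3, 0.0]
gripper_width: 1.002
grasp_force: 1.4
```

Call:
send_rows(
  slide=[
    [-1,0,0],
    [-2,0,0],
    [-3,0,0],
    [-4,0,0],
    [-5,0,0],
    [-6,0,0],
    [-7,0,0],
    [-8,0,0],
  ],
  roll=[0,0,0,0,0,0,0,0],
  claw=[1,1,1,1,1,1,1,1],
)

```text
t: 5.48
eef_pos: [0.5889, -0.1117, 0.0093]
tool_rot: [0.0, -0.09, 0.996, -0.0]
contact_force: [-4.0, -0.9, 0.5]
gripper_width: 0.999
grasp_force: 1.6
```

Call:
send_rows(
  slide=[
    [-1,0,0],
    [-2,0,0],
    [-3,0,0],
    [-4,0,0],
    [-4.5,0,0],
    [-5,0,0],
    [-5,0,0],
    [-5,0,0],
  ],
  roll=[0,0,0,0,0,0,0,0],
  claw=[1,1,1,1,1,1,1,1],
)

```text
t: 6.15
eef_pos: [0.5938, -0.1107, 0.0093]
tool_rot: [0.0, -0.09, 0.996, -0.0]
contact_force: [-2.1, -0.7, 0.7]
gripper_width: 0.998
grasp_force: 1.4
```

Call:
send_rows(
  slide=[
    [-0.5,0,0],
    [-1,0,0],
    [-1.5,0,0],
    [-2,0,0],
    [-2.5,0,0],
    [-3,0,0],
    [-3.5,0,0],
    [-4,0,0],
  ],
  roll=[0,0,0,0,0,0,0,0],
  claw=[1,1,1,1,1,1,1,1],
)

```text
t: 6.82
eef_pos: [0.5943, -0.1106, 0.009]
tool_rot: [-0.003, -0.09, 0.996, 0.0]
contact_force: [-14.1, -2.3, 10.8]
gripper_width: 0.998
grasp_force: 6.7
```

Call:
send_rows(
  slide=[
    [4,0,0],
    [12,0,0],
    [24,0,0],
    [32,0,-10],
    [35,0,-30],
    [35,0,-55],
    [35,0,-80],
    [35,0,-100],
  ],
  roll=[0,0,0,0,0,0,0,0],
  claw=[1,1,1,1,1,1,1,1],
)

```text
t: 7.48
eef_pos: [0.5641, -0.1165, 0.112]
tool_rot: [0.002, -0.09, 0.996, -0.0]
contact_force: [-0.3, -0.6, -0.2]
gripper_width: 0.998
grasp_force: 0.0
```

```bash
python3 - <<'E'
from h import *
w=ray("top",[[160+690/4,100+292/4]],.067)[0]*1000;print("resistor",w,toS(w))
plan([S2W((-46,-325),109),S2W((-46,-315),8)])
E
```

```text
resistor [ 557.71230143 -310.12329578   67.        ] [-176.8 -372.2]
slide [ -90. -142.    3.]
slide [ -89. -132.  104.]
tool y ang in stop frame 90.0 tcp S [-135.5 -182.9] z 0.11199756795534481 q [-0.15  0.47  0.32  1.92 -0.21  0.78  2.03] t 7.4833 F [-0.3 -0.6 -0.2]
```

Call:
send_rows(
  slide=[
    [-12,-18,0],
    [-24,-37,0],
    [-36,-56,0],
    [-48,-75,0],
    [-60,-94,0],
    [-72,-113,0],
    [-82,-130,0],
    [-90,-142,0],
  ],
  roll=[7,14,21,28,35,42,49,56],
  claw=[0.4,0.4,0.4,0.4,0.4,0.4,0.4,0.4],
)

```text
t: 8.15
eef_pos: [0.6787, -0.2414, 0.1105]
tool_rot: [0.001, 0.391, 0.921, -0.0]
contact_force: [-1.0, -0.4, 0.1]
gripper_width: 0.401
grasp_force: 0.0
```

Call:
send_rows(
  slide=[
    [0,0,0],
    [0,0,0],
    [0,0,0],
    [0,0,0],
    [0,0,0],
    [0,0,0],
    [0,0,0],
    [0,0,0],
  ],
  roll=[7,14,21,28,34,34,34,34],
  claw=[0.4,0.4,0.4,0.4,0.4,0.4,0.4,0.4],
)

```text
t: 8.82
eef_pos: [0.6776, -0.2396, 0.1097]
tool_rot: [0.0, 0.639, 0.769, 0.0]
contact_force: [-0.3, 0.6, -0.3]
gripper_width: 0.398
grasp_force: 0.0
```

```bash
python3 - <<'E'
from h import *
plan([S2W((-46,-315),8)])
im=bot.read_camera("top");cv2.imwrite("pics/t2.png",cv2.resize(im[90:240,150:350,::-1],None,fx=3,fy=3,interpolation=2))
E
```

```text
slide [ 10.   0. 102.]
tool y ang in stop frame 0.2 tcp S [ -46.2 -324.5] z 0.10974957885178133 q [-0.19  0.77  0.7   1.57 -0.57  1.01  0.87] t 8.8167 F [-0.3  0.6 -0.3]
```

View pics/t2.png

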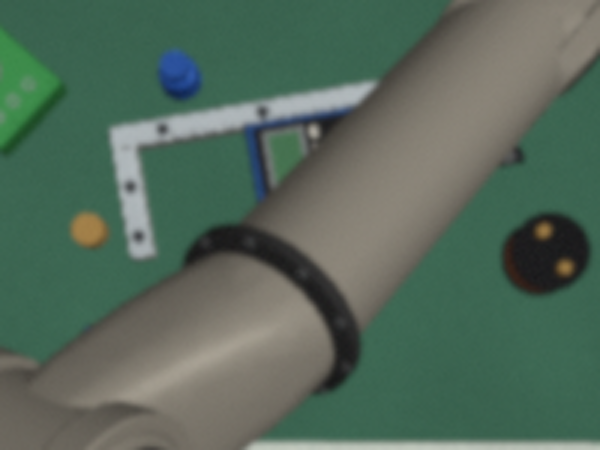

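The meter is against the rail at crop (250–370, 120), with its display end about 107 mm from the end bar. The fingers are beyond its foot end, so I'll descend there.

Call:
send_rows(
  slide=[
    [0,0,18],
    [0,0,36],
    [0,0,54],
    [0,0,72],
    [0,0,86],
    [0,0,96],
    [0,0,101],
    [0,0,101],
  ],
  roll=[0,0,0,0,0,0,0,0],
  claw=[0.4,0.4,0.4,0.4,0.4,0.4,0.4,0.4],
)

```text
t: 9.53
eef_pos: [0.6768, -0.2396, 0.0073]
tool_rot: [-0.001, 0.64, 0.768, -0.0]
contact_force: [-0.6, -0.6, 0.7]
gripper_width: 0.404
grasp_force: 0.0
```

Call:
send_rows(
  slide=[
    [6,0,0],
    [12,0,0],
    [17,0,0],
    [22,0,0],
    [26,0,0],
    [30,0,0],
    [34,0,0],
    [38,0,0],
  ],
  roll=[0,0,0,0,0,0,0,0],
  claw=[0.4,0.4,0.4,0.4,0.4,0.4,0.4,0.4],
)

```text
t: 10.2
eef_pos: [0.6704, -0.202, 0.0084]
tool_rot: [0.0, 0.64, 0.768, 0.0]
contact_force: [-0.2, -0.8, -0.3]
gripper_width: 0.403
grasp_force: 0.0
```

Call:
send_rows(
  slide=[
    [4,0,0],
    [8,0,0],
    [12,0,0],
    [16,0,0],
    [20,0,0],
    [24,0,0],
    [28,0,0],
    [32,0,0],
  ],
  roll=[0,0,0,0,0,0,0,0],
  claw=[0.4,0.4,0.4,0.4,0.4,0.4,0.4,0.4],
)

```text
t: 10.87
eef_pos: [0.6646, -0.1707, 0.0083]
tool_rot: [0.0, 0.64, 0.768, -0.0]
contact_force: [0.7, -3.3, -1.1]
gripper_width: 0.401
grasp_force: 1.1
```

```bash
python3 - <<'E'
from h import *
plan([S2W((-46,-171),8)])
im=bot.read_camera("top");cv2.imwrite("pics/t3.png",cv2.resize(im[90:240,150:350,::-1],None,fx=3,fy=3,interpolation=2))
E
```

```text
slide [83.  0.  0.]
tool y ang in stop frame -0.0 tcp S [ -46.5 -254.4] z 0.00829326460360541 q [-0.25  0.85  0.63  1.7  -0.65  0.82  0.86] t 10.8667 F [ 0.7 -3.3 -1.1]
```

View pics/t3.png

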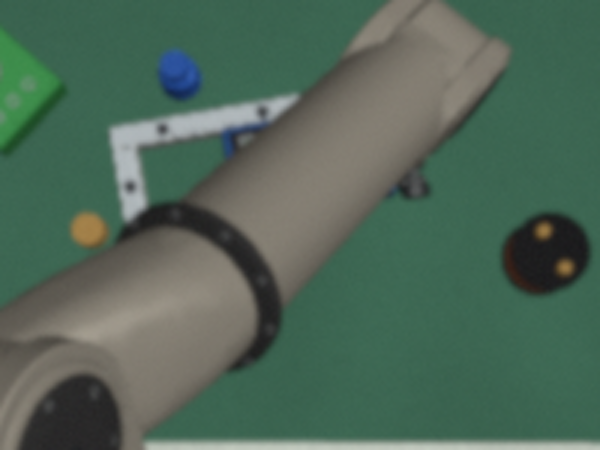

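The meter has moved left along the rail; its display end is at crop (225,128) and it is still against the rail. I'll keep pushing.

Call:
send_rows(
  slide=[
    [4,0,0],
    [8,0,0],
    [12,0,0],
    [16,0,0],
    [20,0,0],
    [24,0,0],
    [28,0,0],
    [32,0,0],
  ],
  roll=[0,0,0,0,0,0,0,0],
  claw=[0.4,0.4,0.4,0.4,0.4,0.4,0.4,0.4],
)

```text
t: 11.58
eef_pos: [0.6589, -0.1392, 0.0084]
tool_rot: [0.0, 0.64, 0.768, -0.0]
contact_force: [-0.4, -3.4, 0.2]
gripper_width: 0.396
grasp_force: 1.7
```

Call:
send_rows(
  slide=[
    [4,0,0],
    [8,0,0],
    [12,0,0],
    [16,0,0],
    [20,0,0],
    [24,0,0],
    [28,0,0],
    [31,0,0],
  ],
  roll=[0,0,0,0,0,0,0,0],
  claw=[0.4,0.4,0.4,0.4,0.4,0.4,0.4,0.4],
)

```text
t: 12.25
eef_pos: [0.6533, -0.1086, 0.0084]
tool_rot: [0.0, 0.64, 0.768, -0.0]
contact_force: [1.0, -4.3, 2.1]
gripper_width: 0.397
grasp_force: 2.0
```

Call:
send_rows(
  slide=[
    [2,0,0],
    [4,0,0],
    [6,0,0],
    [8,0,0],
    [10,0,0],
    [11,0,0],
    [12,0,0],
    [13,0,0],
  ],
  roll=[0,0,0,0,0,0,0,0],
  claw=[0.4,0.4,0.4,0.4,0.4,0.4,0.4,0.4],
)

```text
t: 12.92
eef_pos: [0.6511, -0.0963, 0.0083]
tool_rot: [0.0, 0.64, 0.768, -0.0]
contact_force: [0.6, -5.1, 2.8]
gripper_width: 0.401
grasp_force: 2.3
```

Call:
send_rows(
  slide=[
    [0.7,0,0],
    [1.4,0,0],
    [2.1,0,0],
    [2.8,0,0],
    [3.5,0,0],
    [4.2,0,0],
    [5,0,0],
    [5,0,0],
  ],
  roll=[0,0,0,0,0,0,0,0],
  claw=[0.4,0.4,0.4,0.4,0.4,0.4,0.4,0.4],
)

```text
t: 13.58
eef_pos: [0.6501, -0.0912, 0.0084]
tool_rot: [0.0, 0.64, 0.768, -0.0]
contact_force: [0.3, -4.4, 2.7]
gripper_width: 0.403
grasp_force: 2.3
```

Call:
send_rows(
  slide=[
    [0.6,0,0],
    [1.2,0,0],
    [1.8,0,0],
    [2.4,0,0],
    [3,0,0],
    [3,0,0],
    [3,0,0],
    [3,0,0],
  ],
  roll=[0,0,0,0,0,0,0,0],
  claw=[0.4,0.4,0.4,0.4,0.4,0.4,0.4,0.4],
)

```text
t: 14.25
eef_pos: [0.6496, -0.0883, 0.0083]
tool_rot: [-0.0, 0.64, 0.768, 0.0]
contact_force: [-0.2, -4.9, 3.7]
gripper_width: 0.402
grasp_force: 2.4
```

Call:
send_rows(
  slide=[
    [0.5,0,0],
    [1,0,0],
    [1.5,0,0],
    [2,0,0],
    [2.5,0,0],
    [3,0,0],
    [3.5,0,0],
    [4,0,0],
  ],
  roll=[0,0,0,0,0,0,0,0],
  claw=[0.4,0.4,0.4,0.4,0.4,0.4,0.4,0.4],
)

```text
t: 14.92
eef_pos: [0.6492, -0.0861, 0.0084]
tool_rot: [0.001, 0.641, 0.768, -0.001]
contact_force: [2.2, -9.3, 0.5]
gripper_width: 0.4
grasp_force: 4.8
```

Call:
send_rows(
  slide=[
    [0.5,0,0],
    [1,0,0],
    [1.5,0,0],
    [2,0,0],
    [2.5,0,0],
    [2.5,0,0],
    [2.5,0,0],
    [2.5,0,0],
  ],
  roll=[0,0,0,0,0,0,0,0],
  claw=[0.4,0.4,0.4,0.4,0.4,0.4,0.4,0.4],
)

```text
t: 15.58
eef_pos: [0.6492, -0.0861, 0.0086]
tool_rot: [0.003, 0.641, 0.767, -0.001]
contact_force: [3.1, -13.3, -1.1]
gripper_width: 0.398
grasp_force: 6.8
```

The meter has stopped firmly against the end bar. I'll back off, lift and turn back to re-seat it against the rail.

Call:
send_rows(
  slide=[
    [-4,0,0],
    [-12,0,0],
    [-24,0,0],
    [-32,0,-10],
    [-35,0,-30],
    [-35,0,-55],
    [-35,0,-80],
    [-35,0,-102],
  ],
  roll=[0,0,0,0,0,0,0,0],
  claw=[0.4,0.4,0.4,0.4,0.4,0.4,0.4,0.4],
)

```text
t: 16.25
eef_pos: [0.6549, -0.1169, 0.1123]
tool_rot: [-0.0, 0.641, 0.768, 0.0]
contact_force: [0.5, 0.6, 0.6]
gripper_width: 0.399
grasp_force: 0.0
```

```bash
python3 - <<'E'
from h import *
plan([S2W((-145,-85),110)])
im=cv2.imread("pics/top0.png")
t=ray("top",[[160+128/4,100+435/4]],.026)[0]*1000;print("tester",t,toS(t))
t=ray("top",[[160+78/4,100+267/4]],.035)[0]*1000;print("weight",t,toS(t))
E
```

```text
slide [115. -99.   2.]
tool y ang in stop frame -0.1 tcp S [ -46.4 -199.8] z 0.11233751734867994 q [-0.41  0.7   0.73  1.71 -0.56  0.95  0.73] t 16.25 F [0.5 0.6 0.6]
tester [455.55840896  96.33381838  26.        ] [-203.9   46. ]
weight [578.38047833 133.2966837   35.        ] [-76.4  60.2]
```

Call:
send_rows(
  slide=[
    [14,-12,0],
    [29,-25,0],
    [43,-37,0],
    [58,-50,0],
    [72,-62,0],
    [87,-75,0],
    [101,-87,0],
    [115,-99,0],
  ],
  roll=[-7,-14,-21,-28,-35,-42,-49,-56],
  claw=[0.4,0.4,0.6,0.8,1,1,1,1],
)

```text
t: 16.92
eef_pos: [0.536, -0.0208, 0.111]
tool_rot: [0.0, 0.202, 0.979, 0.0]
contact_force: [0.7, -0.5, 0.4]
gripper_width: 1.002
grasp_force: 0.0
```

Call:
send_rows(
  slide=[
    [0,0,0],
    [0,0,0],
    [0,0,0],
    [0,0,0],
    [0,0,0],
    [0,0,0],
    [0,0,0],
    [0,0,0],
  ],
  roll=[-7,-14,-21,-28,-34,-34,-34,-34],
  claw=[1,1,1,1,1,1,1,1],
)

```text
t: 17.58
eef_pos: [0.5367, -0.0213, 0.1106]
tool_rot: [0.0, -0.089, 0.996, 0.0]
contact_force: [-0.6, -0.2, -0.5]
gripper_width: 1.003
grasp_force: 0.0
```

```bash
python3 - <<'E'
from h import *
plan([S2W((-145,-85),9),S2W((-104,-85),9)])
E
```

```text
slide [ -0.  -1. 102.]
slide [-41.  -0. 102.]
tool y ang in stop frame 89.8 tcp S [-145.3  -84.4] z 0.11061352754623495 q [-0.37  0.42  0.36  2.01 -0.22  0.74  1.88] t 17.5833 F [-0.6 -0.2 -0.5]
```

Call:
send_rows(
  slide=[
    [0,0,18],
    [0,0,36],
    [0,0,54],
    [0,0,72],
    [0,0,86],
    [0,0,96],
    [0,0,101],
    [0,0,101],
  ],
  roll=[0,0,0,0,0,0,0,0],
  claw=[1,1,1,1,1,1,1,1],
)

```text
t: 18.25
eef_pos: [0.5361, -0.0211, 0.0085]
tool_rot: [-0.001, -0.09, 0.996, -0.0]
contact_force: [-0.0, -0.6, -0.1]
gripper_width: 0.997
grasp_force: 0.0
```

Call:
send_rows(
  slide=[
    [-6,0,0],
    [-12,0,0],
    [-18,0,0],
    [-23,0,0],
    [-28,0,0],
    [-32,0,0],
    [-35,0,0],
    [-37,0,0],
  ],
  roll=[0,0,0,0,0,0,0,0],
  claw=[1,1,1,1,1,1,1,1],
)

```text
t: 18.92
eef_pos: [0.5735, -0.0142, 0.0093]
tool_rot: [0.0, -0.09, 0.996, 0.0]
contact_force: [0.8, -0.5, -0.0]
gripper_width: 1.0
grasp_force: 0.0
```

Call:
send_rows(
  slide=[
    [-0.8,0,0],
    [-1.6,0,0],
    [-2.4,0,0],
    [-3.2,0,0],
    [-4,0,0],
    [-4.5,0,0],
    [-5,0,0],
    [-5,0,0],
  ],
  roll=[0,0,0,0,0,0,0,0],
  claw=[1,1,1,1,1,1,1,1],
)

```text
t: 19.58
eef_pos: [0.5766, -0.0137, 0.0091]
tool_rot: [-0.001, -0.09, 0.996, 0.0]
contact_force: [-5.3, -0.4, 4.0]
gripper_width: 1.001
grasp_force: 2.6
```

Call:
send_rows(
  slide=[
    [-0.5,0,0],
    [-1,0,0],
    [-1.5,0,0],
    [-2,0,0],
    [-2.5,0,0],
    [-3,0,0],
    [-3,0,0],
    [-3,0,0],
  ],
  roll=[0,0,0,0,0,0,0,0],
  claw=[1,1,1,1,1,1,1,1],
)

```text
t: 20.25
eef_pos: [0.5765, -0.0135, 0.0086]
tool_rot: [-0.004, -0.09, 0.996, 0.0]
contact_force: [-12.2, -1.5, 9.0]
gripper_width: 1.0
grasp_force: 6.3
```

Call:
send_rows(
  slide=[
    [4,0,0],
    [12,0,0],
    [24,0,0],
    [36,0,-10],
    [42,0,-35],
    [46,0,-70],
    [50,0,-105],
    [55,0,-140],
  ],
  roll=[0,0,0,0,0,0,0,0],
  claw=[1,1,1,1,1,1,1,1],
)

```text
t: 20.92
eef_pos: [0.5267, -0.0229, 0.1508]
tool_rot: [0.001, -0.09, 0.996, -0.0]
contact_force: [1.7, 0.7, 0.2]
gripper_width: 1.0
grasp_force: 0.0
```

Call:
send_rows(
  slide=[
    [0,36,-5],
    [0,74,-10],
    [0,112,-15],
    [0,150,-20],
    [5,188,-20],
    [10,226,-20],
    [20,262,-20],
    [30,298,-20],
  ],
  roll=[0,0,0,0,0,0,0,0],
  claw=[1,1,1,1,1,1,1,1],
)

```text
t: 21.58
eef_pos: [0.4432, 0.267, 0.1697]
tool_rot: [0.001, -0.09, 0.996, 0.001]
contact_force: [0.1, 0.8, -0.8]
gripper_width: 0.998
grasp_force: 0.0
```

```bash
python3 - <<'E'
from h import *
plan([])
im=bot.read_camera("top");cv2.imwrite("pics/t4.png",cv2.resize(im[90:240,150:350,::-1],None,fx=4,fy=4,interpolation=2))
rc,h,b=meter(im);print(rc,[toS(p).tolist() for p in b])
E
```

```text
tool y ang in stop frame 90.0 tcp S [-185.3  216.1] z 0.16968842333336925 q [-0.91  0.3   0.3   2.01 -0.11  0.85  1.2 ] t 21.5833 F [ 0.1  0.8 -0.8]
((632.017333984375, 3.6078262329101562), (94.06084442138672, 159.4848175048828), 10.283984184265137) [[-93.9, 2.8], [-94.3, -156.7], [-0.2, -156.9], [0.1, 2.6]]
```

View pics/t4.png

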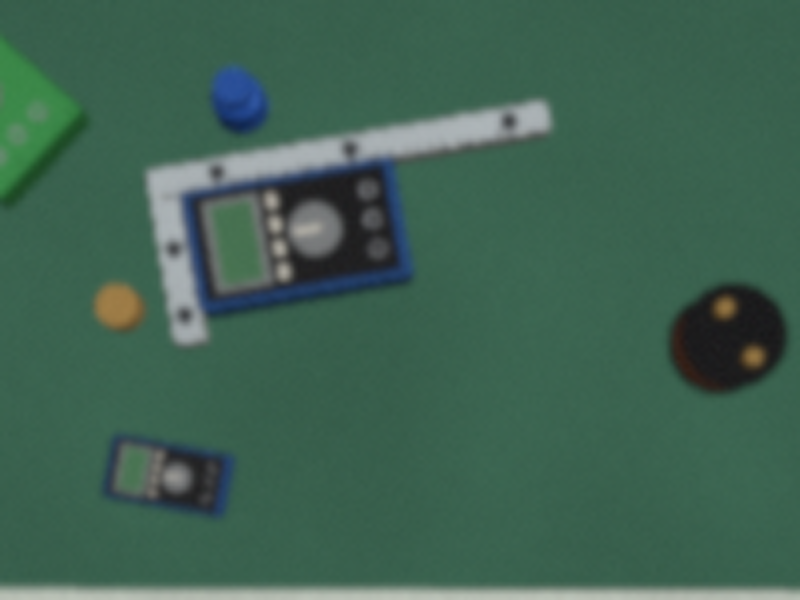

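The picture shows the meter flush in the corner: its top edge is along the rail from (185,195) to (390,160), and its display end is against the end bar at (185–205, 195–310). The fitted yaw of 10.3° matches the rail's. The tester, weight, stamp and resistor haven't moved, and the arm is clear.

```bash
python3 -c "
from station import bot
print(bot.hand_in())"
```

```text
the job is handed in; nothing more can be done
None
```

The meter sits fully home in the corner stop, one long side flat on the rail and its display end against the end bar; it was only slid, nothing else in the final view moved, and the job was handed in at about 22 s.

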